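Rotate the spice stock

ROBOT

A 6-joint arm with a two-finger parallel gripper is mounted at the origin on a cart in front of the work surface, level with it; the furniture and walls round the work are solid. World frame = base frame: x ahead of the robot, y to its left, z up, the work surface at z = 0. Lengths are in m, angles in rad, forces in N, time in s.
With the tool pointing down it reaches from about 0.35 to 0.775 m from the base axis. Payload 5.5 kg.
Tool frame: the origin (TCP) lies at the very end of the fingers, on their centre line; the grasp point (between the pads) lies 19 mm behind it; z points along the fingers, y is the direction in which the jaws open and shut (so a half turn about z gives the same grasp; the last joint's range is limited). The gripper opens to 85 mm and grips with 20 to 120 N. Pads are 22 mm wide; open, the fingers measure 114 mm over their backs; the gripper's body (76 mm by 85 mm) begins 54 mm behind the grasp point. The pads swing forward as they close: fully open they stand 13 mm farther back than shut.
Start: joints at [0.999, 0.313, 0.046, 1.304, 0, 1.431], TCP at [0.241, 0.522, 0.231] pointing down, gripper open.
Joint ranges: [-2.76, 2.76], [-0.86, 1.69], [-1.03, 1.26], [-2.2, 2.34], [-1.47, 1.5], [-3.14, 3.14]. Speed limits (rad/s): [2.57, 2.57, 3.14, 3.14, 3.14, 3.14].

INTERFACE

Orientations are given as a 3x3 rotation matrix whose columns are the frame's x, y, z axes.
In Python, from cell import read_state, viewer, job gives the robot as it stands. The module is installed in compiled form; this text tells all that it offers.
- The arm moves only by the tool jog_arm, never from a script. Its argument "commands" is a list of rows, each an object with "travel": the shift along the tool's x, y, z in m, a list of three; "roll": the turn about the tool's z in rad; "fingers": the closure in counts, from 0 (fully open) to 255 (shut). A call has 1 to 8 rows; each row is the pose to reach, as a shift and turn from the pose commanded when the call began, along the tool's axes at that moment; what a row does not reach only later rows make up. A row lasts 1/8 s, in which the tool goes at most 62.5 mm and 10.7 degrees, less where a joint would pass 70% of its speed; a pose out of reach is approached as far as the arm can. A call with a gripper value outside its range is refused whole. The fingers move at their own pace and stop on an object; "force" is the grip in N (left out, the last holds). Time passes only in rows, so rows that repeat a pose let the fingers close. It gives the time, the measured TCP pose, the force and the opening at its end, in the units of the state.
- read_state(): the state, without advancing time (a new reading comes with each control period).
- viewer.get_image(name): name is "scene" or "top" or "wrist"; returns the picture (400x640x3 uint8, red, green, blue); there is no depth.
- viewer.get_calibration(name): a dict with "fx", "fy", "cx", "cy" (pixels), "k1" (the pictures are not rectified: a ray, as slopes to the right and down, at radius r is drawn at 1 + k1 r^2 times it, then the intrinsics apply), "T" (4x4, takes a point from camera to world coordinates). Camera axes: x right, y up, looking along -z (the intrinsics and any distortion apply to the point x, -y, -z); pixel columns grow to the right and rows downward; lengths in m; the calibration is good to about 2 mm. A picture is of the moment at which its call begins: read the wrist's pose just before it. get_calibration takes no time and is no camera call; for the wrist camera it gives the pose at the moment of the call.
- job.sign_off(): hands the job in, once; it reports no verdict.
The state is a dict: "time": time; "joints": joint angles; "qd": joint speeds; "joint_efforts": joint torques, N m; "tcp_pos": TCP position; "tcp_rot": TCP orientation; "ft_force": force on the tool from outside, world axes, zero at the start; "moment": the same for the moment, N m; "width": opening from 0.0 (shut) to 1.0 (fully open).
Only numpy, scipy, OpenCV 4.12 (cv2) and the standard library are available. Lean on these libraries where they do the work, as an engineer would, in place of code of your own. Each camera call takes 0.05 s, during which the arm holds its last target. There are 200 camera calls.

TASK

The back row of the bamboo spice rack has been filled with new jars; rotate the stock so that the opened jars get used up first: stand each opened jar from the worktop in the rack's front row, in the compartment directly in front of the new jar of the same spice. Leave the new jars in their places, do not tip any jar over, leave the mug alone, and finish with all the jars standing upright on the rack's floor.

Things in the scene. Friction and masses are not known exactly. Their poses are not given: they have to be found in the camera images.
- rack: Bamboo two-step spice rack, fixed, 160 x 312 x 64 mm. Origin: centre of underside; x to its back, y to its left end, z up. Each step: 4 compartments 68 x 68 mm inside, centres at y = 114, 38, -38, -114 mm. Front row (empty): x = -38 mm, floor 10 mm above the underside, walls 34 to 40 high, 54 behind. Back row (a new jar in each): x = 38 mm, floor at 34 mm, walls to 54 and 64.
- opened_nigella: The opened glass spice jar, black-grey seed (nigella) showing through, white cap with a round black sticker on top; 105 mm tall, round, 49 mm across at the foot, narrowing up to the neck at 68 mm; cap a 42 mm cylinder from there to the top. About 85 g. Origin: centre of underside, z up. Stands loose on the worktop to the left of the rack.
- opened_oregano: The opened glass spice jar, green dried herb (oregano) showing through, white cap with a round green sticker on top; 105 mm tall, round, 49 mm across at the foot, narrowing up to the neck at 68 mm; cap a 42 mm cylinder from there to the top. About 85 g. Origin: centre of underside, z up. Stands loose on the worktop to the left of the rack.
- opened_sesame: The opened glass spice jar, pale cream seed (sesame) showing through, white cap with a round yellow sticker on top; 105 mm tall, round, 49 mm across at the foot, narrowing up to the neck at 68 mm; cap a 42 mm cylinder from there to the top. About 85 g. Origin: centre of underside, z up. Stands loose on the worktop to the left of the rack.
- opened_chilli: The opened glass spice jar, orange-red flakes (chilli) showing through, white cap with a round red sticker on top; 105 mm tall, round, 49 mm across at the foot, narrowing up to the neck at 68 mm; cap a 42 mm cylinder from there to the top. About 85 g. Origin: centre of underside, z up. Stands loose on the worktop to the left of the rack.
- new_nigella: The new glass spice jar, black-grey seed (nigella) showing through, white cap with a round black sticker on top; 105 mm tall, round, 49 mm across at the foot, narrowing up to the neck at 68 mm; cap a 42 mm cylinder from there to the top. About 85 g. Origin: centre of underside, z up. Looks just like the opened one; stands loose in one compartment of the rack's back row.
- new_oregano: The new glass spice jar, green dried herb (oregano) showing through, white cap with a round green sticker on top; 105 mm tall, round, 49 mm across at the foot, narrowing up to the neck at 68 mm; cap a 42 mm cylinder from there to the top. About 85 g. Origin: centre of underside, z up. Looks just like the opened one; stands loose in one compartment of the rack's back row.
- new_sesame: The new glass spice jar, pale cream seed (sesame) showing through, white cap with a round yellow sticker on top; 105 mm tall, round, 49 mm across at the foot, narrowing up to the neck at 68 mm; cap a 42 mm cylinder from there to the top. About 85 g. Origin: centre of underside, z up. Looks just like the opened one; stands loose in one compartment of the rack's back row.
- new_chilli: The new glass spice jar, orange-red flakes (chilli) showing through, white cap with a round red sticker on top; 105 mm tall, round, 49 mm across at the foot, narrowing up to the neck at 68 mm; cap a 42 mm cylinder from there to the top. About 85 g. Origin: centre of underside, z up. Looks just like the opened one; stands loose in one compartment of the rack's back row.
- mug: Green and white mug on the worktop behind the opened jars, 101 mm tall, 78 mm across. Origin on its underside, 19 mm off the cup's middle towards the handle, which reaches 58 mm from the origin along -y. A bystander.

How it is judged:
By the outcome, as a careful person would: the job done as asked, in the order asked, and still so for the second after the job is handed in, with the robot touching nothing.
It also fails if it takes over 99 s, if anything falls off the work surface, if the arm or the gripper's body presses on something with over 40 N, if the wrist force passes 120 N, or if a joint passes its speed limit or range.

## Working session

There is one attempt and no reset: what is moved stays moved. The work goes in short steps, Python scripts to look and compute and a tool call to move; the robot and the scene stay as the last step left them, time stands still between calls to the robot, and variables do not carry over. Pictures are saved under pics/ and viewed, about 12 in all and at most 16, crops included, and the job is handed in when it is done.

Besides the shell and the picture viewer there is one more tool, called after "Request:" in YAML: its name, and indented under it one key for each argument. jog_arm: Moves the arm, as the interface text tells. Its arguments: {"type":"object","properties":{"commands":{"type":"array"},"force":{"type":"number"}},"required":["commands"]}

```bash
mkdir -p pics; cat > h.py <<'E'
import numpy as np, cv2
from cell import read_state, viewer, job
def snap(n,f):
    c=viewer.get_calibration(n); im=viewer.get_image(n); cv2.imwrite('pics/'+f,im[:,:,::-1]); return im,c
def ray(c,u,v):
    x=(u-c['cx'])/c['fx']; y=(v-c['cy'])/c['fy']
    rd=np.hypot(x,y); r=rd
    for _ in range(30): r=rd/(1+c['k1']*r*r)
    s=r/rd if rd>0 else 1
    T=np.array(c['T']); d=T[:3,:3]@np.array([x*s,-y*s,-1]); return T[:3,3],d
def onz(c,u,v,z):
    o,d=ray(c,u,v); return o+d*(z-o[2])/d[2]
def proj(c,p):
    T=np.array(c['T']); q=T[:3,:3].T@(np.array(p)-T[:3,3]); x=q[0]/-q[2]; y=-q[1]/-q[2]
    k=1+c['k1']*(x*x+y*y); return c['cx']+c['fx']*x*k, c['cy']+c['fy']*y*k
E
python3 - <<'E'
from h import *
np.set_printoptions(precision=4,suppress=True)
for n in('top','scene','wrist'):
    im,c=snap(n,n+'0.png'); print(n,c)
s=read_state(); print(s)
E
```

```text
top {'fx': 379.41923353384266, 'fy': 379.41923353384266, 'cx': 308.5949673246848, 'cy': 197.34399456103273, 'k1': -0.0907623309169628, 'T': array([[-0.0189,  0.9893, -0.1444,  0.3655],
       [-0.9996, -0.016 ,  0.0215,  0.0888],
       [ 0.019 ,  0.1448,  0.9893,  1.0731],
       [ 0.    ,  0.    ,  0.    ,  1.    ]])}
scene {'fx': 501.27576083297424, 'fy': 501.27576083297424, 'cx': 318.4480416374174, 'cy': 206.25957141410794, 'k1': -0.15503197583163147, 'T': array([[ 0.6523,  0.5203, -0.5512, -0.1835],
       [-0.758 ,  0.4426, -0.4792, -0.5153],
       [-0.0053,  0.7304,  0.683 ,  0.9186],
       [ 0.    ,  0.    ,  0.    ,  1.    ]])}
wrist {'fx': 333.89294266690706, 'fy': 333.89294266690706, 'cx': 321.08433826391433, 'cy': 194.94418876867184, 'k1': -0.011367328716710562, 'T': array([[ 0.4186, -0.8681, -0.2669,  0.1708],
       [ 0.9082,  0.3997,  0.1245,  0.5538],
       [-0.0014, -0.2945,  0.9557,  0.3728],
       [ 0.    ,  0.    ,  0.    ,  1.    ]])}
{'time': 0.15, 'joints': array([ 0.9994,  0.3139,  0.0453,  1.3036, -0.    ,  1.4312]), 'qd': array([ 0.0035, -0.0013,  0.0038, -0.0019,  0.0005, -0.    ]), 'joint_efforts': array([  0.003 , -48.1066,  29.8815,   0.0139,  -0.0001,   0.    ]), 'tcp_pos': array([0.2404, 0.5219, 0.2306]), 'tcp_rot': array([[-0.9082,  0.4185, -0.0007],
       [ 0.4185,  0.9082, -0.0012],
       [ 0.0002, -0.0014, -1.    ]]), 'ft_force': array([-0.0023,  0.5655, -0.843 ]), 'moment': array([ 0.0338,  0.0177, -0.0005]), 'width': 1.0016763127645703}
```

View pics/top0.png

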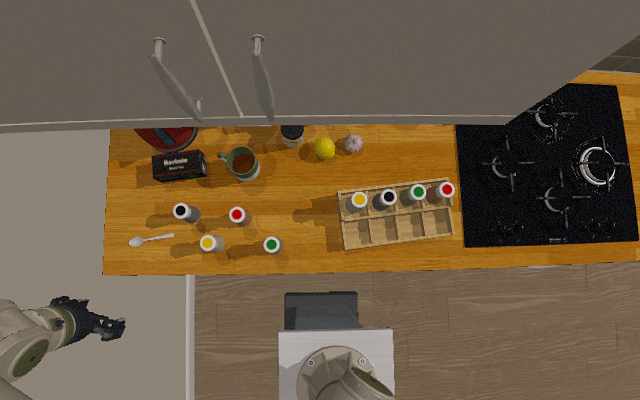

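View pics/scene0.png

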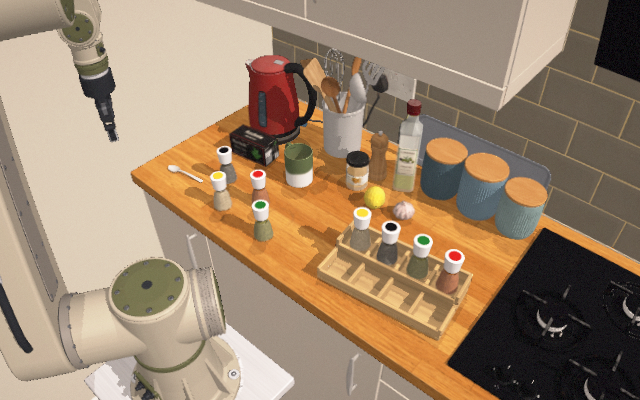

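```bash
cat > m.py <<'E'
from h import *
def sticker(im,u,v,col,r=9):
    u,v=int(u),int(v); w=im[v-r:v+r+1,u-r:u+r+1]; hsv=cv2.cvtColor(w,cv2.COLOR_RGB2HSV); H,S,V=[hsv[...,i].astype(int) for i in range(3)]
    white=((S<70)&(V>120)).astype(np.uint8)
    hull=np.zeros_like(white); n,l,st,ce=cv2.connectedComponentsWithStats(white)
    k=1+np.argmax(st[1:,4]); cs,_=cv2.findContours((l==k).astype(np.uint8),0,2); cv2.fillPoly(hull,[cv2.convexHull(np.vstack(cs))],1)
    m={'nig':V<90,'ore':(H>40)&(H<95)&(S>80),'ses':(H>18)&(H<38)&(S>110),'chi':((H<12)|(H>168))&(S>110)}[col]&(hull>0)
    ys,xs=np.nonzero(m); return u-r+xs.mean(),v-r+ys.mean(),len(xs)
E
python3 - <<'E'
from m import *
np.set_printoptions(precision=4,suppress=True)
top=cv2.imread('pics/top0.png')[:,:,::-1].copy(); sc=cv2.imread('pics/scene0.png')[:,:,::-1].copy()
ct=viewer.get_calibration('top'); cs=viewer.get_calibration('scene')
P=[('o','nig',(181,211),(225,152)),('o','chi',(237,214),(259,175)),('o','ses',(207,243),(219,178)),('o','ore',(271,244),(261,207)),
('n','ses',(359,199),(363,214)),('n','nig',(389,198),(391,229)),('n','ore',(419,191),(424,242)),('n','chi',(447,188),(454,257))]
for k,c,a,b in P:
    z=.105 if k=='o' else .139
    sa=sticker(top,*a,c); sb=sticker(sc,*b,c)
    print(k,c,np.round(sa,1),onz(ct,*sa[:2],z),np.round(sb,1),onz(cs,*sb[:2],z))
a=cv2.resize(top[170:260,325:465],None,fx=5.5,fy=5.5,interpolation=2)
cv2.imwrite('pics/rk.png',a[:,:,::-1])
E
```

```text
o nig [180.  210.1  70. ] [0.479  0.3999 0.105 ] [223.3 149.8  35. ] [0.4759 0.4007 0.105 ]
o chi [236.4 213.9  78. ] [0.4669 0.2534 0.105 ] [257.5 173.6  50. ] [0.4648 0.2546 0.105 ]
o ses [207.  242.4  81. ] [0.3951 0.3281 0.105 ] [217.5 175.3  51. ] [0.3935 0.329  0.105 ]
o ore [271.1 244.   71. ] [0.3888 0.1649 0.105 ] [259.8 204.5  56. ] [0.3869 0.1665 0.105 ]
n ses [359.1 198.9  92. ] [ 0.4958 -0.0576  0.139 ] [361.9 212.4  73. ] [ 0.4939 -0.0559  0.139 ]
n nig [388.6 196.4  78. ] [ 0.501  -0.1323  0.139 ] [390.6 226.4  66. ] [ 0.4991 -0.1308  0.139 ]
n ore [418.2 191.3  76. ] [ 0.5127 -0.209   0.139 ] [423.1 239.9  77. ] [ 0.511  -0.2073  0.139 ]
n chi [446.6 189.   79. ] [ 0.5176 -0.2832  0.139 ] [454.6 255.4  94. ] [ 0.5158 -0.2821  0.139 ]
```

View pics/rk.png

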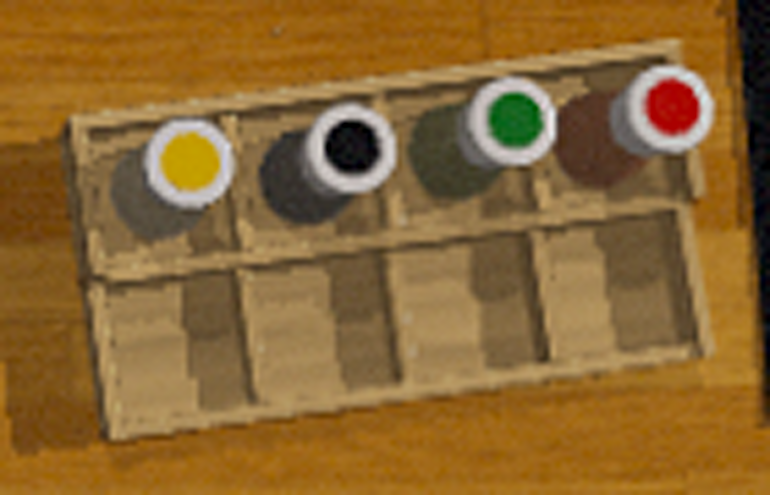

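```bash
cat > rk.py <<'E'
from m import *
np.set_printoptions(precision=4,suppress=True)
ct=viewer.get_calibration('top'); cs=viewer.get_calibration('scene')
q=[((107,433),.036,(-.08,.156)),((710,352),.036,(-.08,-.156)),((68,119),.064,(.08,.156)),((680,40),.064,(.08,-.156))]
W=[];L=[]
for (a,b),z,l in q:
    W.append(onz(ct,325+a/5.5,170+b/5.5,z)[:2]);L.append(l)
W=np.array(W);L=np.array(L);print(W)
wc=W.mean(0);A=(L-L.mean(0));B=W-wc
th=np.arctan2((A[:,0]*B[:,1]-A[:,1]*B[:,0]).sum(),(A*B).sum());R=np.array([[np.cos(th),-np.sin(th)],[np.sin(th),np.cos(th)]])
print('centre',wc,'th',th);print('res',B-A@R.T)
for y in(.114,.038,-.038,-.114): print('front',wc+R@[-.038,y],'back',wc+R@[.038,y])
for l in [(-.08,.156,.036),(-.08,-.156,.036),(.08,.156,.064),(.08,-.156,.064)]:
    print(proj(cs,[*(wc+R@l[:2]),l[2]]))
E
python3 rk.py
python3 -c "
import cv2
a=cv2.imread('pics/scene0.png')[195:345,300:480]; cv2.imwrite('pics/rks.png',cv2.resize(a,None,fx=4,fy=4,interpolation=2))"
```

```text
[[ 0.374  -0.0287]
 [ 0.4072 -0.337 ]
 [ 0.5271 -0.0112]
 [ 0.5626 -0.3215]]
centre [ 0.4677 -0.1746] th 0.10977619759557022
res [[ 0.0029 -0.0004]
 [ 0.0019  0.0014]
 [-0.0031 -0.0004]
 [-0.0017 -0.0006]]
front [ 0.4175 -0.0655] back [ 0.493  -0.0571]
front [ 0.4258 -0.141 ] back [ 0.5014 -0.1327]
front [ 0.4341 -0.2165] back [ 0.5097 -0.2082]
front [ 0.4425 -0.2921] back [ 0.518  -0.2838]
(np.float64(317.26903135732584), np.float64(267.8290210809954))
(np.float64(442.0424915861772), np.float64(332.46928060814247))
(np.float64(354.4442597517826), np.float64(218.43769838949146))
(np.float64(474.2899100783579), np.float64(273.6198526221676))
```

View pics/rks.png

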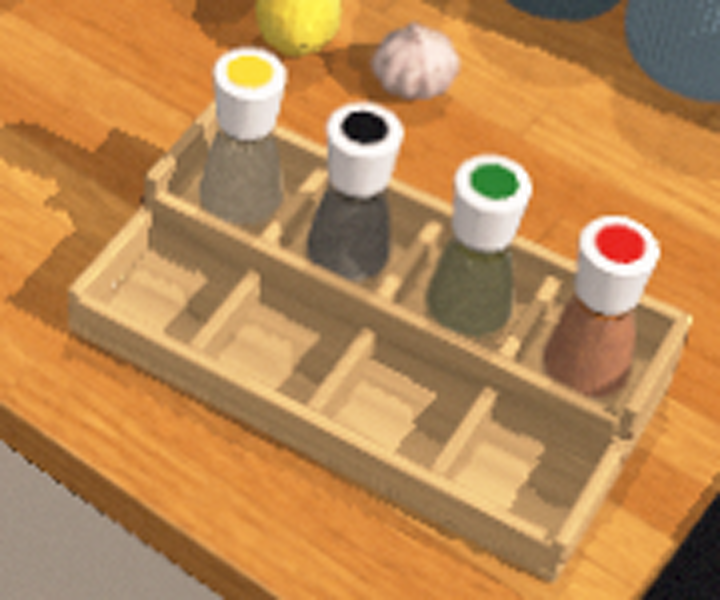

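```bash
cat > go.py <<'E'
import sys; from h import *
s=read_state(); R=np.array(s['tcp_rot']); p=np.array(s['tcp_pos'])
print('t',round(s['time'],2),'tcp',p.round(4),'w',round(s['width'],3),'F',np.array(s['ft_force']).round(1))
for a in sys.argv[1:]:
    t=np.array([float(x) for x in a.split(',')]); print(a,(R.T@(t-p)).round(4))
E
python3 go.py .4775,.4003,.2 .4775,.4003,.069
python3 - <<'E'
from h import *
ct=viewer.get_calibration('top'); cs=viewer.get_calibration('scene')
o1,d1=ray(ct,508,123);o2,d2=ray(cs,503,99)
t=np.linalg.lstsq(np.c_[d1,-d2],o2-o1,rcond=None)[0]; print('cabinet corner',o1+d1*t[0],o2+d2*t[1])
E
```

```text
t 0.15 tcp [0.2404 0.5219 0.2306] w 1.002 F [-0.   0.6 -0.8]
.4775,.4003,.2 [-0.2662 -0.0112  0.0306]
.4775,.4003,.069 [-0.2662 -0.011   0.1616]
cabinet corner [ 0.57573744 -0.26778139  0.4753959 ] [ 0.58047655 -0.27352492  0.48048929]
```

Request:
jog_arm:
  commands:
    - {"travel": [-0.06,0,0.006],"roll": 0,"fingers": 0}
    - {"travel": [-0.12,-0.005,0.012],"roll": 0,"fingers": 0}
    - {"travel": [-0.18,-0.008,0.018],"roll": 0,"fingers": 0}
    - {"travel": [-0.24,-0.011,0.024],"roll": 0,"fingers": 0}
    - {"travel": [-0.266,-0.011,0.03],"roll": 0,"fingers": 0}
    - {"travel": [-0.266,-0.011,0.03],"roll": 0,"fingers": 0}
    - {"travel": [-0.266,-0.011,0.03],"roll": 0,"fingers": 0}
  force: 40

```text
time: 1.02
tcp_pos: [0.4765, 0.4014, 0.2012]
tcp_rot: [[-0.909, 0.418, -0.001], [0.418, 0.909, -0.0], [0.001, -0.0, -1.0]]
ft_force: [-0.6, 0.5, -0.4]
width: 1.0
```

```bash
python3 go.py .4775,.4003,.069; python3 -c "
from h import *
im,c=snap('wrist','w1.png'); print(proj(c,[.4775,.4003,.105]))"
```

```text
t 1.02 tcp [0.4765 0.4014 0.2012] w 1.0 F [-0.6  0.5 -0.4]
.4775,.4003,.069 [-0.0015 -0.0006  0.1322]
(np.float64(320.65216647562994), np.float64(200.73504143208004))
```

View pics/w1.png

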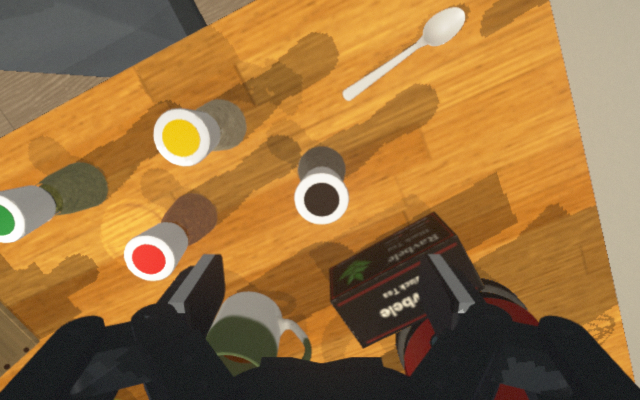

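```bash
python3 -c "
from h import *
c=viewer.get_calibration('wrist')
for q in [(330,272),(435,213),(362,345)]: print(q,[onz(c,*q,z).round(3) for z in (0,.03,.06)])
ct=viewer.get_calibration('top')
for q in [(152,160),(155,180),(206,177),(204,153)]: print(q,[onz(ct,*q,z).round(3) for z in (0,.03,.06)])
R=np.array(read_state()['tcp_rot']);P=np.array([.4775,.4003,.069])
for a in(-.057,.057):
  for b in (-.011,.011): print((P+R@[b,a,0]).round(3))
"
```

```text
(330, 272) [array([0.592, 0.36 , 0.   ]), array([0.576, 0.366, 0.03 ]), array([0.56 , 0.373, 0.06 ])]
(435, 213) [array([0.574, 0.494, 0.   ]), array([0.559, 0.489, 0.03 ]), array([0.545, 0.484, 0.06 ])]
(362, 345) [array([0.703, 0.354, 0.   ]), array([0.677, 0.361, 0.03 ]), array([0.651, 0.368, 0.06 ])]
(152, 160) [array([0.64 , 0.522, 0.   ]), array([0.632, 0.51 , 0.03 ]), array([0.625, 0.498, 0.06 ])]
(155, 180) [array([0.58, 0.51, 0.  ]), array([0.574, 0.498, 0.03 ]), array([0.568, 0.486, 0.06 ])]
(206, 177) [array([0.586, 0.36 , 0.   ]), array([0.58 , 0.353, 0.03 ]), array([0.574, 0.345, 0.06 ])]
(204, 153) [array([0.658, 0.368, 0.   ]), array([0.65, 0.36, 0.03]), array([0.641, 0.352, 0.06 ])]
[0.464 0.344 0.069]
[0.444 0.353 0.069]
[0.511 0.448 0.069]
[0.491 0.457 0.069]
```

Request:
jog_arm:
  commands:
    - {"travel": [-0.001,0,0.05],"roll": 0,"fingers": 0}
    - {"travel": [-0.001,0,0.1],"roll": 0,"fingers": 0}
    - {"travel": [-0.001,0,0.132],"roll": 0,"fingers": 0}
    - {"travel": [-0.001,0,0.132],"roll": 0,"fingers": 0}
    - {"travel": [-0.001,0,0.132],"roll": 0,"fingers": 255}
    - {"travel": [-0.001,0,0.132],"roll": 0,"fingers": 255}
    - {"travel": [-0.001,0,0.132],"roll": 0,"fingers": 255}
    - {"travel": [-0.001,0,0.132],"roll": 0,"fingers": 255}
  force: 40

```text
time: 2.08
tcp_pos: [0.4796, 0.4012, 0.0715]
tcp_rot: [[-0.908, 0.419, 0.003], [0.419, 0.908, 0.002], [-0.002, 0.003, -1.0]]
ft_force: [-1.1, -0.2, 7.2]
width: 0.475
```

```bash
python3 go.py .4775,.4003,.069;python3 -c "
from h import *
im,c=snap('wrist','w2.png')"
```

```text
t 2.08 tcp [0.4796 0.4012 0.0715] w 0.475 F [-1.1 -0.2  7.2]
.4775,.4003,.069 [ 0.0015 -0.0017  0.0025]
```

View pics/w2.png

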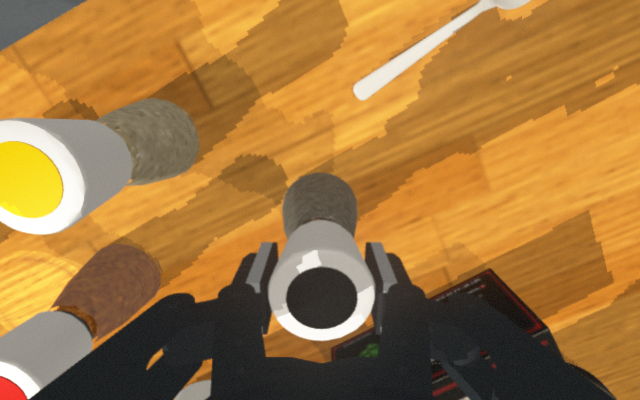

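Request:
jog_arm:
  commands:
    - {"travel": [0,0,-0.01],"roll": 0,"fingers": 255}
    - {"travel": [0,0,-0.04],"roll": 0,"fingers": 255}
    - {"travel": [0,0,-0.09],"roll": 0,"fingers": 255}
    - {"travel": [0,0,-0.135],"roll": 0,"fingers": 255}
    - {"travel": [0,0,-0.14],"roll": 0,"fingers": 255}
    - {"travel": [0,0,-0.14],"roll": 0,"fingers": 255}

```text
time: 2.88
tcp_pos: [0.4786, 0.4005, 0.2096]
tcp_rot: [[-0.908, 0.419, 0.001], [0.419, 0.908, 0.0], [-0.0, 0.001, -1.0]]
ft_force: [0.1, 0.1, -0.2]
width: 0.474
```

```bash
python3 go.py .4258,-.141,.21 .4258,-.141,.16
```

```text
t 2.88 tcp [0.4786 0.4005 0.2096] w 0.474 F [ 0.1  0.1 -0.2]
.4258,-.141,.21 [-0.1787 -0.5139 -0.0007]
.4258,-.141,.16 [-0.1787 -0.5139  0.0493]
```

Request:
jog_arm:
  commands:
    - {"travel": [-0.013,-0.037,0],"roll": 0,"fingers": 255}
    - {"travel": [-0.032,-0.092,0],"roll": 0,"fingers": 255}
    - {"travel": [-0.051,-0.147,0],"roll": 0,"fingers": 255}
    - {"travel": [-0.07,-0.202,0],"roll": 0,"fingers": 255}
    - {"travel": [-0.089,-0.257,0],"roll": 0,"fingers": 255}
    - {"travel": [-0.108,-0.312,0],"roll": 0,"fingers": 255}
    - {"travel": [-0.127,-0.367,0],"roll": 0,"fingers": 255}
    - {"travel": [-0.145,-0.42,0],"roll": 0,"fingers": 255}

```text
time: 3.88
tcp_pos: [0.4328, -0.0431, 0.2076]
tcp_rot: [[-0.908, 0.419, -0.003], [0.419, 0.908, 0.001], [0.003, -0.0, -1.0]]
ft_force: [0.7, 0.4, -1.5]
width: 0.476
```

Request:
jog_arm:
  commands:
    - {"travel": [-0.019,-0.054,0],"roll": 0,"fingers": 255}
    - {"travel": [-0.032,-0.088,0],"roll": 0,"fingers": 255}
    - {"travel": [-0.034,-0.094,0],"roll": 0,"fingers": 255}
    - {"travel": [-0.034,-0.094,0],"roll": 0,"fingers": 255}
    - {"travel": [-0.034,-0.094,0],"roll": 0,"fingers": 255}

```text
time: 4.5
tcp_pos: [0.4257, -0.1399, 0.2087]
tcp_rot: [[-0.909, 0.417, -0.001], [0.417, 0.909, 0.001], [0.001, 0.001, -1.0]]
ft_force: [0.2, -0.0, -1.4]
width: 0.476
```

```bash
python3 go.py .4258,-.141,.082; python3 -c "
from h import *
im,c=snap('wrist','w3.png')
for l in [(-.072,.072),(-.072,.004),(-.004,.072),(-.004,.004)]:
  th=.1098;R=np.array([[np.cos(th),-np.sin(th)],[np.sin(th),np.cos(th)]]);print(l,np.round(proj(c,[*(np.array([.4677,-.1746])+R@l),.01]),0))
"
```

```text
t 4.5 tcp [ 0.4257 -0.1399  0.2087] w 0.476 F [ 0.2 -0.  -1.4]
.4258,-.141,.082 [-0.0008 -0.001   0.1267]
(-0.072, 0.072) [332. 124.]
(-0.072, 0.004) [275. 159.]
(-0.004, 0.072) [365. 180.]
(-0.004, 0.004) [310. 212.]
```

View pics/w3.png

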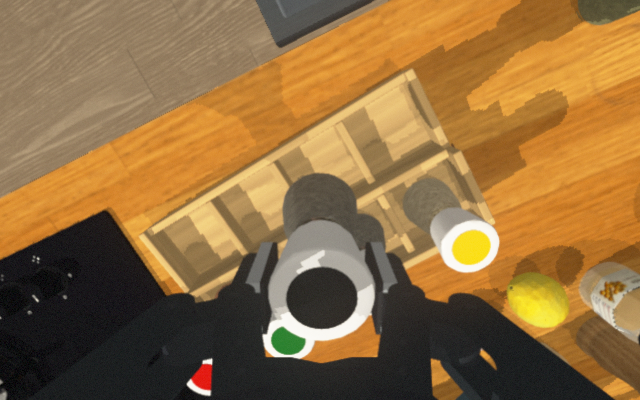

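Request:
jog_arm:
  commands:
    - {"travel": [-0.001,-0.001,0.04],"roll": 0,"fingers": 255}
    - {"travel": [-0.001,-0.001,0.08],"roll": 0,"fingers": 255}
    - {"travel": [-0.001,-0.001,0.11],"roll": 0,"fingers": 255}
    - {"travel": [-0.001,-0.001,0.122],"roll": 0,"fingers": 255}
    - {"travel": [-0.001,-0.001,0.126],"roll": 0,"fingers": 255}
    - {"travel": [-0.001,-0.001,0.126],"roll": 0,"fingers": 255}
    - {"travel": [-0.001,-0.001,0.126],"roll": 0,"fingers": 255}

```text
time: 5.42
tcp_pos: [0.4274, -0.1429, 0.0843]
tcp_rot: [[-0.908, 0.418, 0.002], [0.418, 0.908, -0.001], [-0.002, -0.0, -1.0]]
ft_force: [0.8, 0.8, -0.0]
width: 0.476
```

Request:
jog_arm:
  commands:
    - {"travel": [0,0,0.003],"roll": 0,"fingers": 255}
    - {"travel": [0,0,0.003],"roll": 0,"fingers": 255}
    - {"travel": [0,0,0.003],"roll": 0,"fingers": 76}
    - {"travel": [0,0,0.003],"roll": 0,"fingers": 76}
    - {"travel": [0,0,0.003],"roll": 0,"fingers": 76}
    - {"travel": [0,0,-0.04],"roll": 0,"fingers": 76}
    - {"travel": [0,0,-0.09],"roll": 0,"fingers": 76}
    - {"travel": [0,0,-0.12],"roll": 0,"fingers": 76}

```text
time: 6.42
tcp_pos: [0.4272, -0.1429, 0.2056]
tcp_rot: [[-0.908, 0.418, 0.002], [0.418, 0.908, -0.001], [-0.002, -0.0, -1.0]]
ft_force: [0.8, -1.5, 0.6]
width: 0.701
```

```bash
python3 go.py .4658,.2540,.2; python3 -c "
from h import *
im,c=snap('wrist','w4.png')
print(proj(c,[.4258,-.141,.115]))
"
```

```text
t 6.42 tcp [ 0.4272 -0.1429  0.2056] w 0.701 F [ 0.8 -1.5  0.6]
.4658,.2540,.2 [0.131  0.3766 0.0052]
(np.float64(322.99667886893917), np.float64(198.3120644852821))
```

View pics/w4.png

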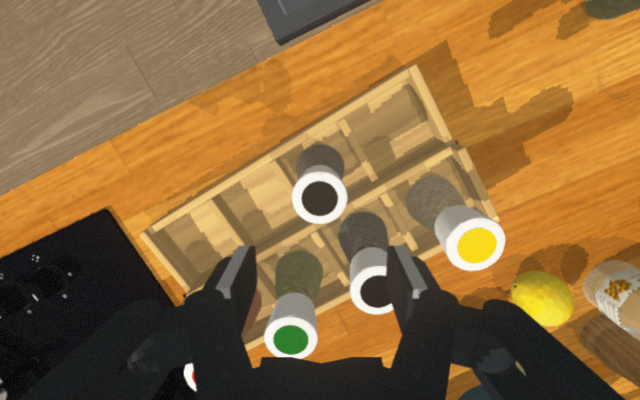

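Request:
jog_arm:
  commands:
    - {"travel": [0.02,0.056,0],"roll": 0,"fingers": 20}
    - {"travel": [0.039,0.113,0],"roll": 0,"fingers": 20}
    - {"travel": [0.059,0.169,0],"roll": 0,"fingers": 20}
    - {"travel": [0.079,0.226,0],"roll": 0,"fingers": 20}
    - {"travel": [0.098,0.282,0],"roll": 0,"fingers": 20}
    - {"travel": [0.117,0.338,0],"roll": 0,"fingers": 20}
    - {"travel": [0.131,0.377,0.005],"roll": 0,"fingers": 20}
    - {"travel": [0.131,0.377,0.005],"roll": 0,"fingers": 20}

```text
time: 7.48
tcp_pos: [0.4648, 0.2571, 0.1972]
tcp_rot: [[-0.91, 0.415, -0.001], [0.415, 0.91, -0.0], [0.001, -0.001, -1.0]]
ft_force: [0.1, -0.2, 0.7]
width: 0.916
```

Request:
jog_arm:
  commands:
    - {"travel": [0,0,0],"roll": 0,"fingers": 20}
    - {"travel": [0,0,0],"roll": 0,"fingers": 20}

```text
time: 7.72
tcp_pos: [0.4653, 0.2536, 0.1983]
tcp_rot: [[-0.908, 0.42, -0.0], [0.42, 0.908, -0.0], [0.0, -0.0, -1.0]]
ft_force: [0.2, 0.3, 0.1]
width: 0.921
```

```bash
cat > chk.py <<'E'
import sys; from m import *
# name, expected x,y,z of the sticker -> measured by wrist camera
c,x,y,z=sys.argv[1],*map(float,sys.argv[2:5]); im,k=snap('wrist','tmp.png'); p=proj(k,[x,y,z]); s=sticker(im,*p,c,r=30); print('wrist sees',s,onz(k,*s[:2],z).round(4))
E
python3 chk.py chi .4658 .254 .105; python3 go.py .4658,.2540,.068
```

```text
wrist sees (np.float64(322.7186192468619), np.float64(198.157949790795), 956) [0.4643 0.2551 0.105 ]
t 7.78 tcp [0.4654 0.2536 0.1985] w 0.923 F [ 0.2 -0.5  0.6]
.4658,.2540,.068 [-0.0002  0.0006  0.1305]
```

Request:
jog_arm:
  commands:
    - {"travel": [0,0.001,0.05],"roll": 0,"fingers": 20}
    - {"travel": [0,0.001,0.1],"roll": 0,"fingers": 20}
    - {"travel": [0,0.001,0.128],"roll": 0,"fingers": 20}
    - {"travel": [0,0.001,0.128],"roll": 0,"fingers": 20}
    - {"travel": [0,0.001,0.128],"roll": 0,"fingers": 255}
    - {"travel": [0,0.001,0.128],"roll": 0,"fingers": 255}
    - {"travel": [0,0.001,0.128],"roll": 0,"fingers": 255}
    - {"travel": [0,0.001,0.128],"roll": 0,"fingers": 255}

```text
time: 8.78
tcp_pos: [0.4671, 0.2557, 0.0723]
tcp_rot: [[-0.908, 0.419, 0.003], [0.419, 0.908, 0.0], [-0.003, 0.002, -1.0]]
ft_force: [-0.4, -1.5, 6.7]
width: 0.477
```

Request:
jog_arm:
  commands:
    - {"travel": [0,0,-0.01],"roll": 0,"fingers": 255}
    - {"travel": [0,0,-0.05],"roll": 0,"fingers": 255}
    - {"travel": [0,0,-0.1],"roll": 0,"fingers": 255}
    - {"travel": [0,0,-0.14],"roll": 0,"fingers": 255}
    - {"travel": [0,0,-0.15],"roll": 0,"fingers": 255}
    - {"travel": [0,0,-0.15],"roll": 0,"fingers": 255}

```text
time: 9.52
tcp_pos: [0.4659, 0.2558, 0.2207]
tcp_rot: [[-0.908, 0.418, 0.001], [0.418, 0.908, 0.001], [-0.001, 0.001, -1.0]]
ft_force: [0.6, 0.0, -1.2]
width: 0.474
```

```bash
python3 go.py .4425,-.2921,.22
```

```text
t 9.53 tcp [0.4659 0.2558 0.2207] w 0.474 F [ 0.6  0.  -1.2]
.4425,-.2921,.22 [-2.079e-01 -5.074e-01  3.000e-04]
```

Request:
jog_arm:
  commands:
    - {"travel": [-0.015,-0.036,0],"roll": 0,"fingers": 255}
    - {"travel": [-0.037,-0.09,0],"roll": 0,"fingers": 255}
    - {"travel": [-0.059,-0.144,0],"roll": 0,"fingers": 255}
    - {"travel": [-0.081,-0.198,0],"roll": 0,"fingers": 255}
    - {"travel": [-0.104,-0.253,0],"roll": 0,"fingers": 255}
    - {"travel": [-0.126,-0.307,0],"roll": 0,"fingers": 255}
    - {"travel": [-0.148,-0.361,0],"roll": 0,"fingers": 255}
    - {"travel": [-0.17,-0.415,0],"roll": 0,"fingers": 255}

```text
time: 10.52
tcp_pos: [0.4451, -0.1937, 0.2182]
tcp_rot: [[-0.908, 0.419, -0.003], [0.419, 0.908, 0.002], [0.003, 0.001, -1.0]]
ft_force: [1.3, 0.3, -1.9]
width: 0.473
```

Request:
jog_arm:
  commands:
    - {"travel": [-0.02,-0.05,0],"roll": 0,"fingers": 255}
    - {"travel": [-0.034,-0.083,0],"roll": 0,"fingers": 255}
    - {"travel": [-0.038,-0.092,0],"roll": 0,"fingers": 255}
    - {"travel": [-0.038,-0.092,0],"roll": 0,"fingers": 255}
    - {"travel": [-0.038,-0.092,0],"roll": 0,"fingers": 255}

```text
time: 11.15
tcp_pos: [0.4422, -0.2903, 0.2197]
tcp_rot: [[-0.909, 0.417, -0.001], [0.417, 0.909, 0.001], [0.002, 0.001, -1.0]]
ft_force: [-0.0, 0.2, -0.8]
width: 0.47
```

```bash
python3 go.py .4425,-.2921,.0823
```

```text
t 11.15 tcp [ 0.4422 -0.2903  0.2197] w 0.47 F [-0.   0.2 -0.8]
.4425,-.2921,.0823 [-0.0012 -0.0016  0.1374]
```

Request:
jog_arm:
  commands:
    - {"travel": [0,0,0.045],"roll": 0,"fingers": 255}
    - {"travel": [0,0,0.09],"roll": 0,"fingers": 255}
    - {"travel": [0,0,0.12],"roll": 0,"fingers": 255}
    - {"travel": [0,0,0.133],"roll": 0,"fingers": 255}
    - {"travel": [0,0,0.137],"roll": 0,"fingers": 255}
    - {"travel": [0,0,0.139],"roll": 0,"fingers": 255}
    - {"travel": [0,0,0.139],"roll": 0,"fingers": 255}

```text
time: 12.02
tcp_pos: [0.4432, -0.2925, 0.0824]
tcp_rot: [[-0.908, 0.418, 0.002], [0.418, 0.908, -0.001], [-0.002, -0.001, -1.0]]
ft_force: [-0.5, -0.3, -0.7]
width: 0.475
```

Request:
jog_arm:
  commands:
    - {"travel": [0,0,0.001],"roll": 0,"fingers": 255}
    - {"travel": [0,0,0.001],"roll": 0,"fingers": 76}
    - {"travel": [0,0,0.001],"roll": 0,"fingers": 76}
    - {"travel": [0,0,0.001],"roll": 0,"fingers": 76}
    - {"travel": [0,0,-0.03],"roll": 0,"fingers": 76}
    - {"travel": [0,0,-0.08],"roll": 0,"fingers": 76}
    - {"travel": [0,0,-0.12],"roll": 0,"fingers": 76}
    - {"travel": [0,0,-0.125],"roll": 0,"fingers": 76}

```text
time: 13.02
tcp_pos: [0.4439, -0.2932, 0.2095]
tcp_rot: [[-0.908, 0.418, 0.004], [0.418, 0.908, -0.004], [-0.006, -0.002, -1.0]]
ft_force: [-0.1, -0.3, -0.7]
width: 0.704
```

```bash
python3 chk.py chi .4432 -.2925 .115; python3 go.py .3879,.1657,.2
```

```text
wrist sees (np.float64(319.7261904761905), np.float64(195.021645021645), 924) [ 0.4406 -0.2932  0.115 ]
t 13.07 tcp [ 0.4433 -0.2927  0.2083] w 0.701 F [ 1.  -0.1 -0.2]
.3879,.1657,.2 [0.2422 0.3932 0.007 ]
```

Request:
jog_arm:
  commands:
    - {"travel": [0.029,0.048,0],"roll": 0,"fingers": 20}
    - {"travel": [0.059,0.096,0],"roll": 0,"fingers": 20}
    - {"travel": [0.089,0.145,0],"roll": 0,"fingers": 20}
    - {"travel": [0.119,0.193,0],"roll": 0,"fingers": 20}
    - {"travel": [0.149,0.241,0],"roll": 0,"fingers": 20}
    - {"travel": [0.178,0.289,0],"roll": 0,"fingers": 20}
    - {"travel": [0.208,0.338,0.005],"roll": 0,"fingers": 20}
    - {"travel": [0.235,0.381,0.007],"roll": 0,"fingers": 20}

```text
time: 14.08
tcp_pos: [0.3869, 0.1541, 0.1976]
tcp_rot: [[-0.908, 0.418, -0.002], [0.418, 0.908, -0.0], [0.002, -0.001, -1.0]]
ft_force: [1.6, 0.0, 0.7]
width: 0.917
```

Request:
jog_arm:
  commands:
    - {"travel": [0.007,0.012,0],"roll": 0,"fingers": 20}
    - {"travel": [0.007,0.012,0],"roll": 0,"fingers": 20}
    - {"travel": [0.007,0.012,0],"roll": 0,"fingers": 20}

```text
time: 14.45
tcp_pos: [0.3871, 0.1653, 0.1988]
tcp_rot: [[-0.908, 0.42, -0.001], [0.42, 0.908, -0.001], [0.001, -0.001, -1.0]]
ft_force: [-0.1, -0.8, -0.1]
width: 0.925
```

```bash
python3 chk.py ore .3879 .1657 .105; python3 go.py .3879,.1657,.070
```

```text
wrist sees (np.float64(322.76673866090715), np.float64(198.4049676025918), 926) [0.3864 0.1666 0.105 ]
t 14.5 tcp [0.3873 0.1651 0.199 ] w 0.925 F [ 0.1 -0.3 -0.5]
.3879,.1657,.070 [-0.0004  0.0008  0.129 ]
```

Request:
jog_arm:
  commands:
    - {"travel": [0,0.001,0.05],"roll": 0,"fingers": 20}
    - {"travel": [0,0.001,0.1],"roll": 0,"fingers": 20}
    - {"travel": [0,0.001,0.128],"roll": 0,"fingers": 20}
    - {"travel": [0,0.001,0.128],"roll": 0,"fingers": 20}
    - {"travel": [0,0.001,0.128],"roll": 0,"fingers": 255}
    - {"travel": [0,0.001,0.128],"roll": 0,"fingers": 255}
    - {"travel": [0,0.001,0.128],"roll": 0,"fingers": 255}
    - {"travel": [0,0.001,0.128],"roll": 0,"fingers": 255}

```text
time: 15.5
tcp_pos: [0.3889, 0.1672, 0.0729]
tcp_rot: [[-0.908, 0.419, 0.003], [0.419, 0.908, -0.0], [-0.003, 0.001, -1.0]]
ft_force: [-0.0, -1.6, 6.8]
width: 0.478
```

Request:
jog_arm:
  commands:
    - {"travel": [0,0,-0.01],"roll": 0,"fingers": 255}
    - {"travel": [0,0,-0.05],"roll": 0,"fingers": 255}
    - {"travel": [0,0,-0.1],"roll": 0,"fingers": 255}
    - {"travel": [0,0,-0.14],"roll": 0,"fingers": 255}
    - {"travel": [0,0,-0.15],"roll": 0,"fingers": 255}
    - {"travel": [0,0,-0.15],"roll": 0,"fingers": 255}

```text
time: 16.25
tcp_pos: [0.3877, 0.1673, 0.2216]
tcp_rot: [[-0.908, 0.418, 0.001], [0.418, 0.908, 0.0], [-0.001, 0.001, -1.0]]
ft_force: [0.7, -0.1, -1.6]
width: 0.474
```

```bash
python3 go.py .4341,-.2165,.22
```

```text
t 16.25 tcp [0.3877 0.1673 0.2216] w 0.474 F [ 0.7 -0.1 -1.6]
.4341,-.2165,.22 [-0.2027 -0.3292  0.0015]
```

Request:
jog_arm:
  commands:
    - {"travel": [-0.02,-0.033,0],"roll": 0,"fingers": 255}
    - {"travel": [-0.05,-0.081,0],"roll": 0,"fingers": 255}
    - {"travel": [-0.08,-0.13,0],"roll": 0,"fingers": 255}
    - {"travel": [-0.11,-0.179,0],"roll": 0,"fingers": 255}
    - {"travel": [-0.14,-0.227,0],"roll": 0,"fingers": 255}
    - {"travel": [-0.17,-0.276,0],"roll": 0,"fingers": 255}
    - {"travel": [-0.193,-0.314,0],"roll": 0,"fingers": 255}
    - {"travel": [-0.203,-0.329,0.001],"roll": 0,"fingers": 255}

```text
time: 17.25
tcp_pos: [0.4334, -0.2182, 0.2181]
tcp_rot: [[-0.907, 0.421, -0.003], [0.421, 0.907, 0.002], [0.003, 0.001, -1.0]]
ft_force: [0.1, 1.8, -0.2]
width: 0.477
```

Request:
jog_arm:
  commands:
    - {"travel": [0,0,0],"roll": 0,"fingers": 255}
    - {"travel": [0,0,0],"roll": 0,"fingers": 255}
    - {"travel": [0,0,0],"roll": 0,"fingers": 255}

```text
time: 17.62
tcp_pos: [0.4341, -0.2151, 0.2203]
tcp_rot: [[-0.909, 0.417, -0.0], [0.417, 0.909, 0.001], [0.0, 0.0, -1.0]]
ft_force: [-0.6, 0.2, -0.4]
width: 0.479
```

```bash
python3 go.py .4341,-.2165,.0830
```

```text
t 17.62 tcp [ 0.4341 -0.2151  0.2203] w 0.479 F [-0.6  0.2 -0.4]
.4341,-.2165,.0830 [-0.0006 -0.0013  0.1373]
```

Request:
jog_arm:
  commands:
    - {"travel": [0,0,0.045],"roll": 0,"fingers": 255}
    - {"travel": [0,0,0.09],"roll": 0,"fingers": 255}
    - {"travel": [0,0,0.12],"roll": 0,"fingers": 255}
    - {"travel": [0,0,0.133],"roll": 0,"fingers": 255}
    - {"travel": [0,0,0.137],"roll": 0,"fingers": 255}
    - {"travel": [0,0,0.139],"roll": 0,"fingers": 255}
    - {"travel": [0,0,0.139],"roll": 0,"fingers": 255}

```text
time: 18.5
tcp_pos: [0.4352, -0.2168, 0.083]
tcp_rot: [[-0.908, 0.418, 0.002], [0.418, 0.908, -0.001], [-0.003, 0.0, -1.0]]
ft_force: [-0.7, 1.5, 5.0]
width: 0.475
```

Request:
jog_arm:
  commands:
    - {"travel": [0,0,0],"roll": 0,"fingers": 85}
    - {"travel": [0,0,0],"roll": 0,"fingers": 85}
    - {"travel": [0,0,0],"roll": 0,"fingers": 85}
    - {"travel": [0,0,-0.03],"roll": 0,"fingers": 85}
    - {"travel": [0,0,-0.08],"roll": 0,"fingers": 85}
    - {"travel": [0,0,-0.12],"roll": 0,"fingers": 85}
    - {"travel": [0,0,-0.125],"roll": 0,"fingers": 85}

```text
time: 19.38
tcp_pos: [0.4358, -0.2178, 0.2093]
tcp_rot: [[-0.908, 0.419, 0.005], [0.419, 0.908, -0.003], [-0.006, -0.001, -1.0]]
ft_force: [0.5, -0.9, -1.4]
width: 0.663
```

```bash
python3 chk.py ore .4352 -.2168 .115; python3 go.py .3943,.3286,.2
```

```text
wrist sees (np.float64(319.9717391304348), np.float64(195.21413043478262), 920) [ 0.4327 -0.2176  0.115 ]
t 19.43 tcp [ 0.4352 -0.2174  0.2082] w 0.668 F [0.8 0.1 1. ]
.3943,.3286,.2 [0.2658 0.4787 0.0068]
```

Oregano is in place. Now the sesame.

Request:
jog_arm:
  commands:
    - {"travel": [0.027,0.048,0],"roll": 0,"fingers": 20}
    - {"travel": [0.055,0.099,0],"roll": 0,"fingers": 20}
    - {"travel": [0.083,0.15,0],"roll": 0,"fingers": 20}
    - {"travel": [0.111,0.2,0],"roll": 0,"fingers": 20}
    - {"travel": [0.139,0.25,0],"roll": 0,"fingers": 20}
    - {"travel": [0.167,0.301,0],"roll": 0,"fingers": 20}
    - {"travel": [0.195,0.351,0],"roll": 0,"fingers": 20}
    - {"travel": [0.223,0.401,0.002],"roll": 0,"fingers": 20}

```text
time: 20.42
tcp_pos: [0.3985, 0.2426, 0.2029]
tcp_rot: [[-0.908, 0.418, -0.001], [0.418, 0.908, -0.001], [0.001, -0.001, -1.0]]
ft_force: [1.1, -0.8, 1.0]
width: 0.919
```

Request:
jog_arm:
  commands:
    - {"travel": [0.025,0.045,0.002],"roll": 0,"fingers": 20}
    - {"travel": [0.041,0.075,0.004],"roll": 0,"fingers": 20}
    - {"travel": [0.043,0.078,0.004],"roll": 0,"fingers": 20}
    - {"travel": [0.043,0.078,0.004],"roll": 0,"fingers": 20}
    - {"travel": [0.043,0.078,0.004],"roll": 0,"fingers": 20}

```text
time: 21.05
tcp_pos: [0.393, 0.3286, 0.1999]
tcp_rot: [[-0.908, 0.42, -0.001], [0.42, 0.908, -0.001], [0.0, -0.001, -1.0]]
ft_force: [0.1, 0.4, 0.0]
width: 0.923
```

```bash
python3 chk.py ses .3943 .3286 .105; python3 go.py .3943,.3286,.070
```

```text
wrist sees (np.float64(322.6166842661035), np.float64(198.89334741288278), 947) [0.393  0.3295 0.105 ]
t 21.1 tcp [0.3932 0.3287 0.2002] w 0.923 F [-0.2 -0.4 -0.6]
.3943,.3286,.070 [-0.001   0.0004  0.1302]
```

Request:
jog_arm:
  commands:
    - {"travel": [0,0.001,0.05],"roll": 0,"fingers": 20}
    - {"travel": [0,0.001,0.1],"roll": 0,"fingers": 20}
    - {"travel": [0,0.001,0.129],"roll": 0,"fingers": 20}
    - {"travel": [0,0.001,0.129],"roll": 0,"fingers": 20}
    - {"travel": [0,0.001,0.129],"roll": 0,"fingers": 255}
    - {"travel": [0,0.001,0.129],"roll": 0,"fingers": 255}
    - {"travel": [0,0.001,0.129],"roll": 0,"fingers": 255}
    - {"travel": [0,0.001,0.129],"roll": 0,"fingers": 255}

```text
time: 22.1
tcp_pos: [0.3947, 0.3311, 0.0732]
tcp_rot: [[-0.908, 0.419, 0.003], [0.419, 0.908, 0.001], [-0.002, 0.002, -1.0]]
ft_force: [-0.7, -1.5, 7.7]
width: 0.477
```

Request:
jog_arm:
  commands:
    - {"travel": [0,0,-0.01],"roll": 0,"fingers": 255}
    - {"travel": [0,0,-0.05],"roll": 0,"fingers": 255}
    - {"travel": [0,0,-0.1],"roll": 0,"fingers": 255}
    - {"travel": [0,0,-0.14],"roll": 0,"fingers": 255}
    - {"travel": [0,0,-0.15],"roll": 0,"fingers": 255}
    - {"travel": [0,0,-0.15],"roll": 0,"fingers": 255}

```text
time: 22.85
tcp_pos: [0.3937, 0.3309, 0.2217]
tcp_rot: [[-0.908, 0.418, 0.001], [0.418, 0.908, 0.001], [-0.001, 0.001, -1.0]]
ft_force: [-0.2, 0.4, -2.1]
width: 0.478
```

```bash
python3 go.py .4175,-.0655,.22
```

```text
t 22.85 tcp [0.3937 0.3309 0.2217] w 0.478 F [-0.2  0.4 -2.1]
.4175,-.0655,.22 [-0.1875 -0.3501  0.0014]
```

Request:
jog_arm:
  commands:
    - {"travel": [-0.018,-0.034,0],"roll": 0,"fingers": 255}
    - {"travel": [-0.046,-0.086,0],"roll": 0,"fingers": 255}
    - {"travel": [-0.074,-0.138,0],"roll": 0,"fingers": 255}
    - {"travel": [-0.102,-0.19,0],"roll": 0,"fingers": 255}
    - {"travel": [-0.13,-0.242,0],"roll": 0,"fingers": 255}
    - {"travel": [-0.158,-0.294,0],"roll": 0,"fingers": 255}
    - {"travel": [-0.179,-0.334,0],"roll": 0,"fingers": 255}
    - {"travel": [-0.188,-0.35,0.001],"roll": 0,"fingers": 255}

```text
time: 23.85
tcp_pos: [0.4167, -0.0679, 0.2183]
tcp_rot: [[-0.907, 0.422, -0.003], [0.422, 0.907, 0.001], [0.003, -0.0, -1.0]]
ft_force: [0.7, 0.6, 0.0]
width: 0.476
```

Request:
jog_arm:
  commands:
    - {"travel": [0,0,0],"roll": 0,"fingers": 255}
    - {"travel": [0,0,0],"roll": 0,"fingers": 255}
    - {"travel": [0,0,0],"roll": 0,"fingers": 255}

```text
time: 24.22
tcp_pos: [0.4175, -0.0648, 0.2199]
tcp_rot: [[-0.909, 0.417, -0.001], [0.417, 0.909, 0.001], [0.001, 0.0, -1.0]]
ft_force: [-0.4, -0.7, -0.3]
width: 0.471
```

```bash
python3 go.py .4175,-.0655,.0832
```

```text
t 24.23 tcp [ 0.4175 -0.0648  0.2199] w 0.471 F [-0.4 -0.7 -0.3]
.4175,-.0655,.0832 [-0.0004 -0.0006  0.1367]
```

Request:
jog_arm:
  commands:
    - {"travel": [0,0,0.045],"roll": 0,"fingers": 255}
    - {"travel": [0,0,0.09],"roll": 0,"fingers": 255}
    - {"travel": [0,0,0.12],"roll": 0,"fingers": 255}
    - {"travel": [0,0,0.133],"roll": 0,"fingers": 255}
    - {"travel": [0,0,0.137],"roll": 0,"fingers": 255}
    - {"travel": [0,0,0.138],"roll": 0,"fingers": 255}
    - {"travel": [0,0,0.138],"roll": 0,"fingers": 255}

```text
time: 25.1
tcp_pos: [0.4188, -0.066, 0.0833]
tcp_rot: [[-0.908, 0.418, 0.002], [0.418, 0.908, -0.0], [-0.002, 0.001, -1.0]]
ft_force: [-0.4, -0.1, 1.0]
width: 0.475
```

Request:
jog_arm:
  commands:
    - {"travel": [0,0,0],"roll": 0,"fingers": 85}
    - {"travel": [0,0,0],"roll": 0,"fingers": 85}
    - {"travel": [0,0,0],"roll": 0,"fingers": 85}
    - {"travel": [0,0,-0.03],"roll": 0,"fingers": 85}
    - {"travel": [0,0,-0.08],"roll": 0,"fingers": 85}
    - {"travel": [0,0,-0.12],"roll": 0,"fingers": 85}
    - {"travel": [0,0,-0.125],"roll": 0,"fingers": 85}

```text
time: 25.98
tcp_pos: [0.4196, -0.0665, 0.2102]
tcp_rot: [[-0.908, 0.419, 0.005], [0.419, 0.908, -0.002], [-0.006, 0.001, -1.0]]
ft_force: [1.0, 0.5, -0.3]
width: 0.667
```

Request:
jog_arm:
  commands:
    - {"travel": [0.02,0.05,-0.01],"roll": 0,"fingers": 85}
    - {"travel": [0.04,0.1,-0.02],"roll": 0,"fingers": 85}
    - {"travel": [0.06,0.15,-0.02],"roll": 0,"fingers": 85}
    - {"travel": [0.08,0.2,-0.02],"roll": 0,"fingers": 85}
    - {"travel": [0.09,0.24,-0.02],"roll": 0,"fingers": 85}
    - {"travel": [0.09,0.24,-0.02],"roll": 0,"fingers": 85}
    - {"travel": [0.09,0.24,-0.02],"roll": 0,"fingers": 85}

```text
time: 26.85
tcp_pos: [0.4358, 0.1895, 0.2263]
tcp_rot: [[-0.908, 0.418, -0.002], [0.418, 0.908, -0.001], [0.001, -0.002, -1.0]]
ft_force: [-0.2, -0.9, 0.8]
width: 0.671
```

```bash
python3 - <<'E'
from m import *
np.set_printoptions(precision=4,suppress=True)
a,ct=snap('top','top9.png'); b,cs=snap('scene','scene9.png')
cv2.imwrite('pics/f.png',cv2.resize(np.hstack([a[160:260,320:480],b[190:350,300:480][:100]*0 if 0 else cv2.resize(b[185:345,300:490],(119,100))]),None,fx=2.8,fy=2.8,interpolation=2)[:,:,::-1])
cen=np.array([.4677,-.1746]);th=.1098;R=np.array([[np.cos(th),-np.sin(th)],[np.sin(th),np.cos(th)]])
for x,z in((-.038,.115),(.038,.139)):
  for n,y in zip(('ses','nig','ore','chi'),(.114,.038,-.038,-.114)):
    w=[*(cen+R@[x,y]),z]
    for im,c,m in((a,ct,'top'),(b,cs,'scene')):
      try:
        s=sticker(im,*proj(c,w),n,r=10); print(n,z,m,'off centre mm (rack)',(1000*R.T@(onz(c,*s[:2],z)[:2]-w[:2])).round(1),s[2])
      except Exception as e: print(n,z,m,e)
E
```

```text
ses 0.115 top off centre mm (rack) [ 0.8 -4.4] 83
ses 0.115 scene off centre mm (rack) [-0.7 -2.7] 82
nig 0.115 top off centre mm (rack) [ 0.2 -3.9] 73
nig 0.115 scene off centre mm (rack) [-1.3 -2. ] 75
ore 0.115 top off centre mm (rack) [ 0.1 -2.7] 70
ore 0.115 scene off centre mm (rack) [-1.4 -0.7] 87
chi 0.115 top off centre mm (rack) [-0.3 -3. ] 76
chi 0.115 scene off centre mm (rack) [-1.6 -1.1] 99
ses 0.139 top off centre mm (rack) [ 2.7 -0.8] 92
ses 0.139 scene off centre mm (rack) [1.  1.1] 73
nig 0.139 top off centre mm (rack) [-0.3  0.4] 78
nig 0.139 scene off centre mm (rack) [-2.   2.1] 66
ore 0.139 top off centre mm (rack) [ 2.9 -1. ] 77
ore 0.139 scene off centre mm (rack) [1.3 0.8] 76
chi 0.139 top off centre mm (rack) [-0.3  0.6] 79
chi 0.139 scene off centre mm (rack) [-2.   1.9] 94
```

View pics/f.png

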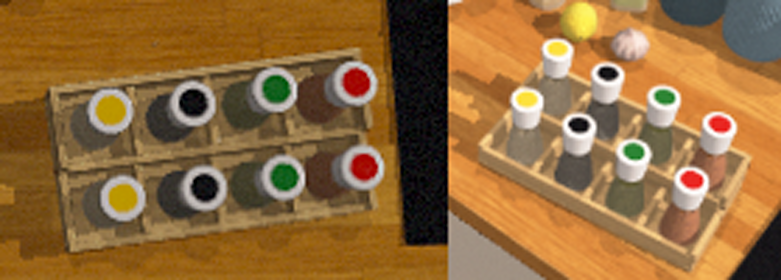

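View pics/scene9.png

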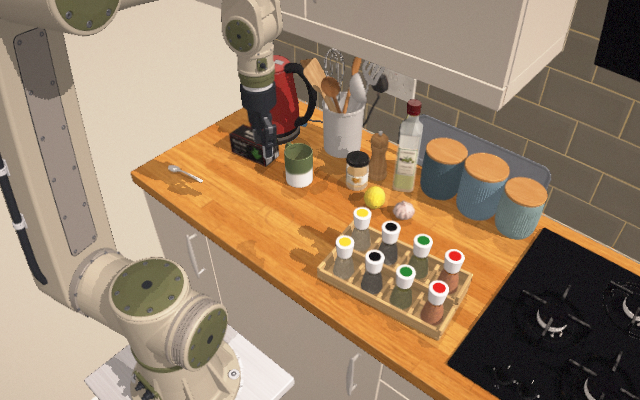

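The final pictures show each opened jar upright in its front compartment, directly in front of the matching new jar: sesame, nigella, oregano, chilli from left to right. The new jars and the mug are where they were, and the robot is clear.

```bash
python3 -c "
from cell import job; print(job.sign_off())"
```

```text
the job is handed in; nothing more can be done
None
```

All four opened jars now stand upright in the rack's front row, each directly in front of the new jar of the same spice. From left to right they are sesame, nigella, oregano and chilli. The job was handed in at about 27 s of the 99 s allowed.

- **Placing:** the last top and scene pictures put each opened jar's cap within about 4.5 mm of its compartment centre. The play is about 9.5 mm. The two cameras disagree by about 2 mm, which is their calibration limit.
- **New jars and mug:** the new jars' sticker positions match those measured at the start, and the mug was not moved.
- **Forces:** the highest wrist force seen at the end of any move was about 8 N. It came while the gripper closed on a jar.
- **Failed checks:** none.

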